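# Start the orbital shaker from its panel

### The arm

A 7-joint arm with a two-finger parallel gripper is mounted at the origin on a cart in front of the work surface, level with it; the furniture and walls round the work are solid. World frame = base frame: x ahead of the robot, y to its left, z up, the work surface at z = 0. Lengths are in mm, angles in rad, forces in N, time in s.
With the tool pointing down it reaches from about 400 to 900 mm from the base axis. Payload 5.5 kg.
Tool frame: the origin (TCP) lies between the finger pads; the fingertips stand 11 mm ahead of it and the grasp point (between the pads) lies 8 mm behind it; z points along the fingers, y is the direction in which the jaws open and shut (so a half turn about z gives the same grasp; the last joint's range is limited). The gripper opens to 92 mm and grips with 3 to 60 N. Pads are 19 mm wide; open, the fingers measure 130 mm over their backs; the gripper's body (75 mm by 190 mm) begins 47 mm behind the grasp point.
Start: joints at [-0.962, 0.501, -0.427, 1.55, 0.221, 1.138, -0.21], TCP at [220.28, 611.536, 237.729] pointing down, gripper open.
Joint ranges: [-2.88, 2.88], [-0.31, 2.03], [-1.54, 1.56], [0.2, 2.42], [-1.41, 4.55], [0.19, 2.02], [-2.57, 2.57]. Speed limits (rad/s): [2.57, 2.57, 3.14, 3.14, 3.14, 3.14, 3.14].

### API

Orientations are given as a unit quaternion [w, x, y, z].
In Python, from rig import robot, hand, kinematics, capture, workorder, read_clock, read_qpos, read_qd, read_joint_efforts, read_position, read_ee_rot, read_contact_force, read_ft_torque, read_gripper_width gives the robot as it stands. Calls block until the motion is done:
- robot.goto(position, orientation): joint-space move of the TCP to a pose.
- robot.servo_line(position, speed=150, attitude=None, guard=None): straight line of the TCP; attitude=None keeps the orientation; speed is the mean speed in mm/s. With guard (N) it stops when the force on the tool has changed by that much, and returns True; else False.
- robot.set_joints(angles): joint-space move.
- hand.gripper_to(opening, newtons=None): opening from 0.0 (shut) to 1.0 (fully open); newtons is the grip in N (None keeps the last); returns when the fingers have stopped.
- robot.hold(seconds).
- kinematics.solve_ik(position, orientation): joint angles nearest the present ones, or None.
- capture(name): name is "scene" or "side" or "wrist"; returns a dict with "color" (480x640x3 uint8, red, green, blue), "range_z" (480x640 float32, mm along the optical axis (not along the pixel's ray), 0 where there is no reading), "intrinsics" (3x3 intrinsics, pixels), "view" (4x4, takes a point from world to camera coordinates); the wrist camera has in their place "T_tool_cam" (4x4, takes a point from camera to tool coordinates, whose origin is the TCP and whose axes are the flange's). Camera axes: x right, y down, z forward; pixel columns grow to the right and rows downward; lengths in mm; the calibration is good to about 2 mm. A picture is of the moment at which its call begins: read the wrist's pose just before it.
A pose or a line that the arm cannot do raises robot.PlanningError and nothing moves.
- workorder.close_job(): hands the job in, once; it reports no verdict.
Readings, each from a call of its own:
- read_clock(): time.
- read_qpos(): joint angles.
- read_qd(): joint speeds.
- read_joint_efforts(): joint torques, N m.
- read_position(): TCP position.
- read_ee_rot(): TCP orientation.
- read_contact_force(): force on the tool from outside, world axes, zero at the start.
- read_ft_torque(): the same for the moment, N m.
- read_gripper_width(): opening from 0.0 (shut) to 1.0 (fully open).
Only numpy, scipy, OpenCV 4.12 (cv2) and the standard library are available. Lean on these libraries where they do the work, as an engineer would, in place of code of your own. Each camera call takes 0.05 s, during which the arm holds its last target.

### The job

Start the orbital shaker from its control panel, using only your closed fingertips: first tip the black rocker switch fully over to its white-marked side, then push the blue latching key all the way down so that it stays down, then press the green start button all the way in and let it spring back. Keep to that order, do not press the red stop button, and do not shift, tip or lift the jars on the platform or the brass weight and the grey clamp beside the shaker.

Things in the scene. Friction and masses are not known exactly. Their poses are not given: they have to be found in the camera images.
- shaker: White shaker, fixed. Origin on the worktop (z = 0) under the middle of its control deck; x points from the deck to the sample platform (away from the robot, turned up to 15 degrees), y along the row of controls. Deck 92 x 250 mm with four grey modules (54 mm wide, tops 42 mm high) at y = 87, 29, -29, -87 mm, in any order. Platform 136 x 200 mm, centre x = 122 mm, mat 52 mm, rail 70 mm high.
- rocker (a joint): Black rocker switch, hinged along the shaker's y axis: 0 = off (half nearer the robot raised), 0.40 rad = fully on (half nearer the robot pressed down to level, 48 mm above the worktop, other half raised). Stays where it is left; starts between 0 and 0.05. About 2 N on the marked point moves it; it stops hard at 0.40.
- rocker_on_half (a point): The white line on the black rocker's half nearer the robot, where it is pressed: on its surface, 22 mm from the middle of the rocker, which is 68 x 32 mm. Moves with the rocker: 57 mm above the worktop when off, 48 mm when fully on.
- blue_key (a joint): Round blue latching key: 0 = up, 0.007 m = fully down (hard stop). Starts between 0 and 0.0012. No spring; it slides down under about 3 N and stays where it is left.
- blue_key_top (a point): Centre of the top of the blue key, a round cap 32 mm across; 54 mm above the worktop when up, 47 mm when fully down.
- green_button (a joint): Round green start button: 0 = released, 0.007 m = fully in (hard stop). Spring return; begins to move at 1.5 N, fully in at about 4 N.
- green_button_top (a point): Centre of the top of the green button, a round cap 32 mm across; 54 mm above the worktop when released.
- red_button (a joint): Round red stop button: 0 = released, 0.007 m = fully in. Same spring as the green one. Not to be pressed.
- red_button_top (a point): Centre of the top of the red button, a round cap 32 mm across; 54 mm above the worktop.
- brown_jar: Loose brown sample jar with black lid, 54 mm across, 65 mm tall, standing on the shaker platform; origin at the centre of its underside. Leave it alone.
- green_jar: Loose green sample jar with blue lid, 49 mm across, 58 mm tall, standing on the shaker platform; origin at the centre of its underside. Leave it alone.
- brass_weight: Loose brass weight, 29 mm across, 44 mm tall, on the worktop to the left (+y) of the deck; origin at the centre of its underside. Leave it alone.
- boss: Loose grey boss-head clamp, 48 x 32 x 30 mm, on the worktop to the right (-y) of the deck; origin at the centre of its underside. Leave it alone.

How it is judged:
By the outcome, as a careful person would: the job done as asked, in the order asked, and still so for the second after the job is handed in, with the robot touching nothing.
It also fails if it takes over 38 s, if anything falls off the work surface, if the arm or the gripper's body presses on something with over 40 N, if the wrist force passes 120 N, or if a joint passes its speed limit or range.

## Working session

There is one attempt and no reset: what is moved stays moved. The work goes in short steps, each a Python script; the robot and the scene stay as the last script left them, time stands still between calls to the robot, and variables do not carry over. Pictures are saved under pics/ and viewed, and the job is handed in when it is done.

```bash
ls; mkdir -p pics; python3 - <<'E'
from rig import *
import cv2,numpy as np
print(read_clock(),read_position(),read_ee_rot(),read_contact_force(),read_gripper_width())
for n in ["scene","side"]:
    c=capture(n); cv2.imwrite(f"pics/{n}0.png",c["color"][:,:,::-1]); np.savez(f"pics/{n}0.npz",**c)
print(read_clock())
E
```

```text
pics
0.0 [220.11321082 610.84914176 236.66345974] [-2.08292974e-04  1.71998819e-01  9.85096660e-01 -9.66599599e-04] [0.06854363 0.027503   0.38666946] 1.0031010819102548
0.1
```

View pics/scene0.png

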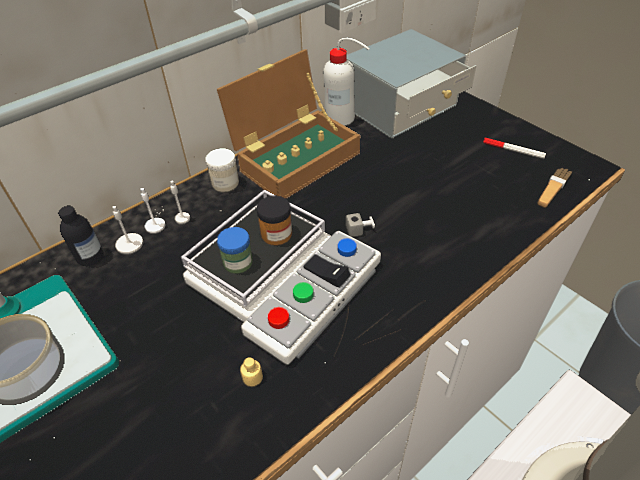

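View pics/side0.png

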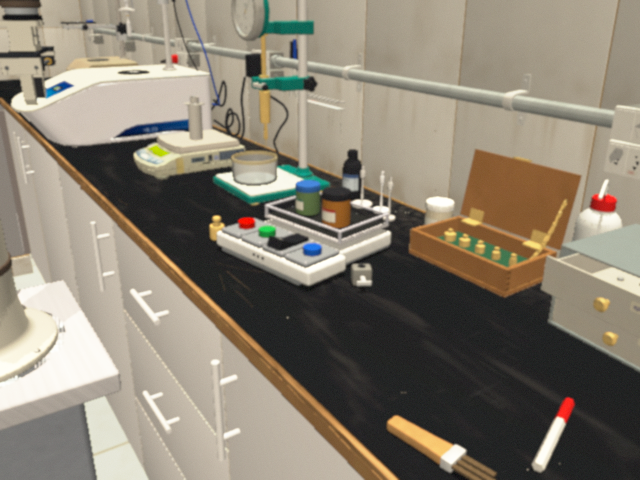

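The scene view shows, from left (+y) to right: red (278,317), green (303,291), the rocker (326,269) with its white line on the near side, and blue (347,246). The brass weight is at (251,372) and the clamp at (357,223). Next I'll measure these.

```bash
cat > meas.py <<'E'
import numpy as np,cv2
def world(c,mask):
    v,u=np.nonzero(mask&(c["range_z"]>0)); z=c["range_z"][v,u]
    K=c["intrinsics"]; p=np.stack([(u-K[0,2])*z/K[0,0],(v-K[1,2])*z/K[1,1],z],1)
    T=np.linalg.inv(c["view"]); return p@T[:3,:3].T+T[:3,3],u,v
def blobs(c,roi):
    h=cv2.cvtColor(c["color"],cv2.COLOR_RGB2HSV).astype(int); H,S,V=h[...,0],h[...,1],h[...,2]
    r=np.zeros(H.shape,bool); r[roi[1]:roi[3],roi[0]:roi[2]]=1
    return {"red":r&((H<6)|(H>174))&(S>150)&(V>90),"green":r&(H>50)&(H<80)&(S>150)&(V>90),"blue":r&(H>100)&(H<120)&(S>150)&(V>90),"black":r&(V<60)}
E
python3 - <<'E'
from meas import *
for n,roi in [("scene",(245,225,385,350)),("side",(215,212,330,270))]:
    c=dict(np.load(f"pics/{n}0.npz"))
    for k,m in blobs(c,roi).items():
        if k=="black": continue
        nn,l,st,ce=cv2.connectedComponentsWithStats(m.astype(np.uint8))
        i=1+st[1:,4].argmax(); m=l==i
        p,u,v=world(c,m)
        zt=np.percentile(p[:,2],95); t=p[p[:,2]>zt-3.5]
        # ray-plane with z=54 of top pixels centroid
        print(n,k,st[i],"zmed",np.round(np.percentile(p[:,2],[5,50,95]),1),"top c",np.round(t.mean(0),1), "bbox mid",np.round((t.min(0)+t.max(0))/2,1),np.round(np.ptp(t,axis=0),1))
E
python3 - <<'E'
import cv2
a=cv2.imread('pics/scene0.png')[215:365,235:395]; cv2.imwrite('pics/z0.png',cv2.resize(a,None,fx=4.5,fy=4,interpolation=2))
E
```

```text
scene red [268 307  21  22 368] zmed [44.9 53.5 55.5] top c [469.8 120.7  54. ] bbox mid [469.5 120.3  54.3] [30.4 30.4  4.6]
scene green [293 283  20  20 321] zmed [44.7 53.4 55.5] top c [481.9  64.1  53.9] bbox mid [482.2  63.9  54.5] [29.8 29.6  4.9]
scene blue [338 239  18  18 268] zmed [44.9 52.8 54.7] top c [505.8 -48.9  53.3] bbox mid [505.9 -49.3  53.7] [29.6 29.1  5. ]
side red [237 217  18  12 168] zmed [ 0.8 53.4 55.9] top c [468.4 114.7  54.7] bbox mid [469.1 115.6  54.6] [30.5 32.   4.4]
side green [259 227  16  10 132] zmed [46.  53.6 56. ] top c [479.6  55.2  54.8] bbox mid [479.9  56.5  55.1] [26.7 26.2  5.1]
side blue [304 244  17  11 168] zmed [46.  53.3 55.4] top c [504.1 -56.8  54.1] bbox mid [504.9 -55.1  54. ] [28.2 28.3  4.2]
```

View pics/z0.png

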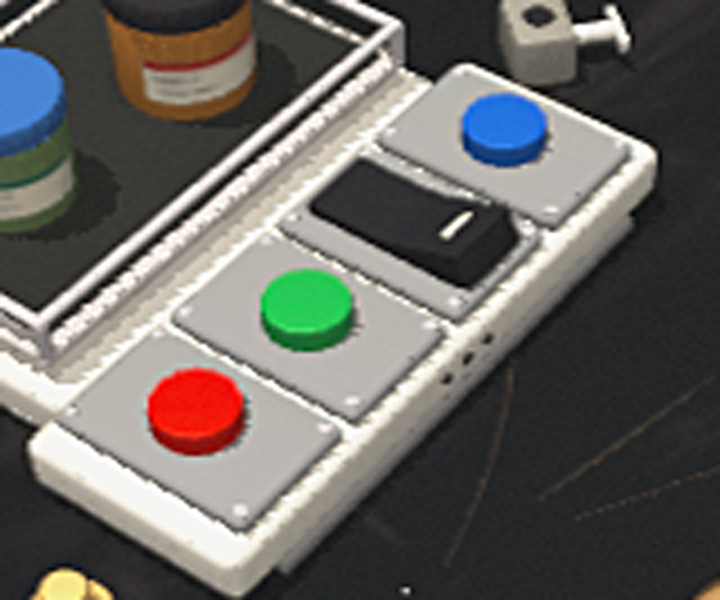

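```bash
python3 - <<'E'
from meas import *
for n in ["scene","side"]:
    c=dict(np.load(f"pics/{n}0.npz"))
    p,u,v=world(c,np.ones((480,640),bool))
    m=(p[:,2]>100)&(p[:,0]>150)&(p[:,0]<850)&(p[:,1]>-300)&(p[:,1]<900); q=p[m]
    g={}
    for a,b,z in q: g[(int(a//50)*50,int(b//50)*50)]=max(z,g.get((int(a//50)*50,int(b//50)*50),0))
    print(n,{k:int(v) for k,v in sorted(g.items()) if k[0]<700})
from rig import kinematics
a=np.radians(96); 
for pos in [(480,10,220),(505,-50,70),(472,0,60),(481,62,60)]:
  for q in [[0,np.cos(a),np.sin(a),0],[0,-np.sin(a),np.cos(a),0]]:
    print(pos,np.round(kinematics.solve_ik(list(pos),q),2) if kinematics.solve_ik(list(pos),q) is not None else None)
E
```

```text
scene {(550, -50): 118, (550, 0): 119, (550, 50): 112, (550, 100): 112, (600, -50): 118, (600, 0): 119, (600, 50): 112, (600, 100): 113}
side {(150, 500): 336, (150, 550): 431, (150, 600): 430, (200, 500): 392, (200, 550): 431, (200, 600): 413, (200, 650): 314, (250, 550): 431, (250, 600): 431, (250, 650): 336, (550, -50): 117, (550, 0): 118, (550, 50): 112, (550, 100): 112, (550, 650): 178, (550, 700): 179, (600, -50): 118, (600, 0): 118, (600, 50): 112, (600, 100): 112, (600, 350): 435, (600, 400): 435, (600, 450): 434, (600, 500): 417, (600, 650): 195, (600, 700): 195, (650, 350): 435, (650, 400): 406, (650, 450): 430}
(480, 10, 220) [ 0.01  0.19 -0.1   1.99  0.02  0.96  1.68]
(480, 10, 220) [-0.29  0.19  0.24  2.   -0.05  0.96 -1.38]
(505, -50, 70) [ 0.17  0.47 -0.15  2.03  0.11  0.65  1.73]
(505, -50, 70) [-0.18  0.47  0.28  2.05 -0.21  0.65 -1.13]
(472, 0, 60) [ 0.13  0.44 -0.22  2.12  0.16  0.6   1.57]
(472, 0, 60) [-0.27  0.44  0.25  2.13 -0.19  0.59 -1.24]
(481, 62, 60) [ 0.05  0.46 -0.28  2.09  0.21  0.62  1.41]
(481, 62, 60) [-0.36  0.46  0.21  2.1  -0.16  0.6  -1.4 ]
```

```bash
python3 - <<'E'
from rig import *
import numpy as np,cv2
hand.gripper_to(0.0,20)
a=np.radians(96)
Q=[0,np.cos(a),np.sin(a),0]
robot.servo_line([440,20,240],speed=220,attitude=Q)
P=read_position();R=read_ee_rot()
c=capture("wrist"); cv2.imwrite("pics/w0.png",c["color"][:,:,::-1]); np.savez("pics/w0.npz",P=P,R=R,**c)
s=capture("scene"); cv2.imwrite("pics/scene1.png",s["color"][:,:,::-1])
print(read_clock(),P,R,read_contact_force(),read_gripper_width(),np.round(c["T_tool_cam"],2),np.round(read_qpos(),2))
E
```

```text
4.6583 [439.8378906   20.55141405 239.98212219] [-3.09521616e-05 -1.04952068e-01  9.94477277e-01  8.94153449e-05] [-0.81431752  0.54331859 -0.5949573 ] 0.002679071701851957 [[   0.     -0.95   -0.31   84.09]
 [   1.      0.     -0.     -0.34]
 [   0.     -0.31    0.95 -146.28]
 [   0.      0.      0.      1.  ]] [-0.02  0.09 -0.1   2.06  0.01  0.99  1.66]
```

View pics/w0.png

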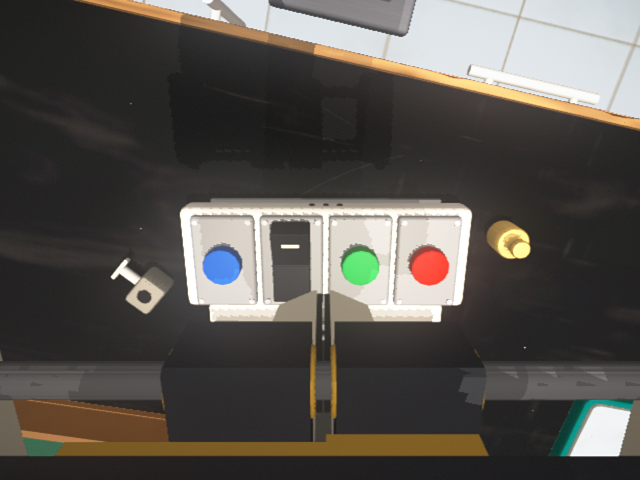

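The wrist view shows blue (222,265), the rocker's white line (290,246), green (361,266) and red (430,265) in a level row, with the closed fingertips near (325,292).

```bash
python3 - <<'E'
from meas import *
from scipy.spatial.transform import Rotation as Ro
d=dict(np.load("pics/w0.npz")); R=d["R"]
T=np.eye(4);T[:3,:3]=Ro.from_quat([R[1],R[2],R[3],R[0]]).as_matrix();T[:3,3]=d["P"]
d["view"]=np.linalg.inv(T@d["T_tool_cam"])
C={}
for k,m in blobs(d,(180,200,470,310)).items():
    if k=="black": continue
    nn,l,st,ce=cv2.connectedComponentsWithStats(m.astype(np.uint8)); i=1+st[1:,4].argmax()
    p,u,v=world(d,l==i); t=p[p[:,2]>np.median(p[:,2])-3]
    C[k]=t.mean(0); print(k,st[i],np.round(t.mean(0),1),np.round((t.min(0)+t.max(0))/2,1),np.round(np.ptp(t,axis=0),1))
h=cv2.cvtColor(d["color"],cv2.COLOR_RGB2HSV)
m=np.zeros((480,640),bool); m[238:255,278:303]=(h[238:255,278:303,2]>150)
p,u,v=world(d,m); print("line",m.sum(),u.mean(),v.mean(),p.mean(0).round(1),np.ptp(p,axis=0).round(1))
y=(C["red"]-C["blue"])[:2]; L=np.linalg.norm(y); y/=L; x=np.array([y[1],-y[0]])
print("len",L,"yaw",np.degrees(np.arctan2(x[1],x[0])), "g", np.linalg.norm((C["green"]-C["blue"])[:2]))
mid=np.mean([C["red"][:2]-87*y,C["green"][:2]-29*y,C["blue"][:2]+87*y],axis=0)
print("origin",mid,"blue",mid-87*y,"green",mid+29*y,"red",mid+87*y,"rock on",mid-29*y-22*x,"x",x)
# deck/worktop height check
for uv in [(235,225),(380,225),(450,225),(330,100),(100,200)]:
    mm=np.zeros((480,640),bool); mm[uv[1]-2:uv[1]+3,uv[0]-2:uv[0]+3]=1; print(uv,world(d,mm)[0].mean(0).round(1))
E
```

```text
red [ 412  247   37   38 1028] [470.7 117.4  53.2] [471.  117.4  52.9] [30.5 30.8  4.8]
green [343 252  35  33 341] [489.3  58.   53.3] [484.1  60.9  53. ] [27.8 29.1  4.3]
blue [204 250  36  34 950] [506.8 -51.8  52.8] [507.1 -51.7  53. ] [30.1 29.9  4.3]
line 70 289.57971014492756 246.47826086956522 [4.763e+02 4.000e-01 5.560e+01] [ 5.9 13.8  4.1]
len 173.03912453073025 yaw 12.03322028738226 g 111.16160878473923
origin [490.93817964  31.75090619] blue [509.0758343 -53.3374331] green [484.89229476  60.11368596] red [472.80052499 116.83924549] rock on [475.46747298  -1.19840693] x [0.97802689 0.20847879]
(235, 225) [472.4 -47.6  41.1]
(380, 225) [447.2  70.3  41.1]
(450, 225) [434.9 127.2  41.3]
(330, 100) [359.3   9.2  -0.6]
(100, 200) [ 488.6 -178.1   -0.9]
```

```bash
cat > press.py <<'E'
from rig import *
import numpy as np,cv2
def press(x,y,zfloor,guard,zup=85,speed=25):
    robot.servo_line([x,y,zup],speed=150); robot.hold(0.1)
    f0=read_contact_force()
    g=robot.servo_line([x,y,zfloor],speed=speed,guard=guard)
    p=read_position(); f=read_contact_force()
    robot.hold(0.15)
    print("guard",g,"tcp",np.round(p,1),"tip z",round(p[2]-11,1),"F0",np.round(f0,1),"F",np.round(f,1),np.round(read_contact_force(),1),np.round(read_position(),1),"t",read_clock())
    return g
E
python3 - <<'E'
from press import *
press(473.5,0,54,10)
robot.servo_line([473.5,0,95],speed=100)
robot.servo_line([440,20,240],speed=200)
P=read_position();R=read_ee_rot()
c=capture("wrist"); cv2.imwrite("pics/w1.png",c["color"][:,:,::-1]); np.savez("pics/w1.npz",P=P,R=R,**c)
s=capture("scene"); cv2.imwrite("pics/scene2.png",s["color"][:,:,::-1]); np.savez("pics/scene2.npz",**s)
print(read_clock())
from meas import *
from scipy.spatial.transform import Rotation as Ro
T=np.eye(4);T[:3,:3]=Ro.from_quat([R[1],R[2],R[3],R[0]]).as_matrix();T[:3,3]=P
c["view"]=np.linalg.inv(T@c["T_tool_cam"])
for v in range(222,300,6):
    mm=np.zeros((480,640),bool); mm[v-1:v+2,280:300]=1; print(v,world(c,mm)[0].mean(0).round(1))
E
```

```text
guard True tcp [ 4.73e+02 -1.00e-01  5.87e+01] tip z 47.7 F0 [ 0.9  0.4 -0.5] F [-1.7  0.1  7.4] [-2.1  0.6  8.7] [ 4.73e+02 -1.00e-01  5.87e+01] t 7.1
8.6167
222 [458.7  -4.6  41.1]
228 [462.   -3.6  46.9]
234 [467.1  -2.6  46.8]
240 [472.1  -1.7  46.9]
246 [477.3  -0.7  46.8]
252 [4.825e+02 3.000e-01 4.670e+01]
258 [487.7   1.3  46.8]
264 [493.    2.3  46.7]
270 [497.7   3.3  48.4]
276 [502.1   4.3  50.5]
282 [506.6   5.2  52.4]
288 [511.1   6.2  54.4]
294 [515.5   7.2  56.4]
```

View pics/w1.png

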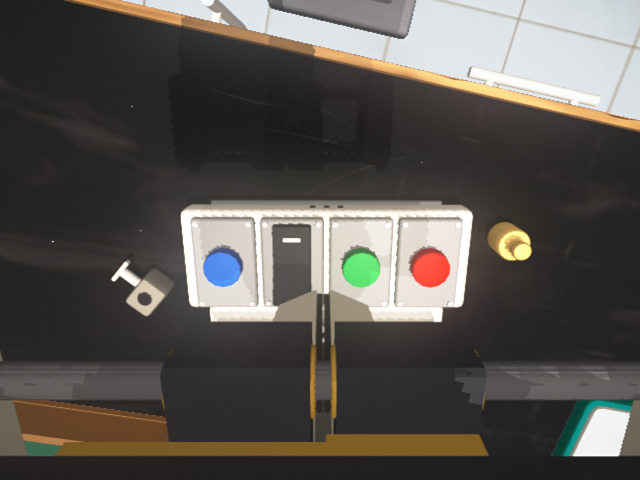

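The near half now reads level (46.8 mm, flat) and the white line sits at (291,240), so the rocker is fully on. Next, the blue key.

```bash
python3 - <<'E'
from press import *
robot.servo_line([506,-51.5,120],speed=200)
press(506,-51.5,53,14)
robot.servo_line([506,-51.5,95],speed=100)
robot.servo_line([440,20,240],speed=200)
P=read_position();R=read_ee_rot()
c=capture("wrist"); cv2.imwrite("pics/w2.png",c["color"][:,:,::-1])
print(read_clock())
from meas import *
from scipy.spatial.transform import Rotation as Ro
T=np.eye(4);T[:3,:3]=Ro.from_quat([R[1],R[2],R[3],R[0]]).as_matrix();T[:3,3]=P
c["view"]=np.linalg.inv(T@c["T_tool_cam"])
for u,v in [(222,268),(361,268),(430,268),(291,232),(291,250),(291,284)]:
    mm=np.zeros((480,640),bool); mm[v-3:v+4,u-5:u+6]=1; print(u,v,world(c,mm)[0].mean(0).round(1))
E
```

```text
guard True tcp [505.9 -51.5  58.3] tip z 47.3 F0 [0.4 0.3 0.1] F [-0.8  0.3  7.7] [-1.5 -0.5  8.4] [505.9 -51.5  58.3] t 11.175
12.775
222 268 [508.6 -53.2  46.3]
361 268 [481.7  60.3  53.2]
430 268 [469.9 116.   53.2]
291 232 [465.2  -2.2  46.7]
291 250 [480.5   0.8  46.7]
291 284 [507.8   6.4  53.1]
```

View pics/w2.png

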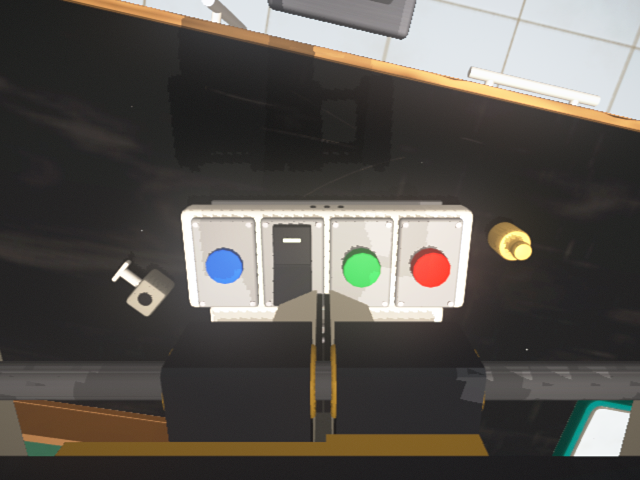

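Blue reads 46.3 mm by depth, against 53.2 mm for a cap that is up, so it is down to within measurement noise. The guard tripped on impact, though, so I'll press blue again slowly and firmly to be sure it is on its stop. Then I'll press green.

```bash
python3 - <<'E'
from press import *
robot.servo_line([506,-51.5,120],speed=200)
press(506,-51.5,51,18,zup=62,speed=10)
robot.servo_line([506,-51.5,95],speed=100)
E
```

```text
guard True tcp [506.2 -51.5  58.3] tip z 47.3 F0 [ 0.2 -0.  -0.6] F [-1.1  0.2  7.4] [-1.5  0.9  6.6] [506.2 -51.5  58.3] t 15.0833
```

The key didn't move: contact is at the same height, under higher force. It is on its hard stop, so on to green.

```bash
python3 - <<'E'
from press import *
robot.servo_line([482.2,61,95],speed=150)
press(482.2,61,51,18,zup=80,speed=15)
robot.servo_line([482.2,61,95],speed=80)
robot.servo_line([440,20,240],speed=200)
P=read_position();R=read_ee_rot()
c=capture("wrist"); cv2.imwrite("pics/w3.png",c["color"][:,:,::-1])
s=capture("scene"); cv2.imwrite("pics/scene3.png",s["color"][:,:,::-1])
print(read_clock())
from meas import *
from scipy.spatial.transform import Rotation as Ro
T=np.eye(4);T[:3,:3]=Ro.from_quat([R[1],R[2],R[3],R[0]]).as_matrix();T[:3,3]=P
c["view"]=np.linalg.inv(T@c["T_tool_cam"])
for u,v in [(222,268),(361,268),(430,268),(291,232),(291,250),(291,284)]:
    mm=np.zeros((480,640),bool); mm[v-3:v+4,u-5:u+6]=1; print(u,v,world(c,mm)[0].mean(0).round(1))
a=cv2.imread("pics/scene0.png");b=cv2.imread("pics/scene3.png")
cv2.imwrite("pics/cmp.png",np.hstack([cv2.resize(x[190:400,170:390],None,fx=1.8,fy=1.8) for x in (a,b)]))
E
```

```text
guard True tcp [482.2  61.   58.2] tip z 47.2 F0 [-0.1  0.   0.5] F [-1.9 -1.   8.7] [-2.5 -0.8  9.2] [482.2  61.   58.2] t 18.3917
20.0417
222 268 [508.  -52.2  46.3]
361 268 [481.   61.   53.4]
430 268 [469.2 116.9  53.1]
291 232 [464.6  -1.3  46.7]
291 250 [479.9   1.7  46.9]
291 284 [507.4   7.3  52.8]
```

View pics/w3.png

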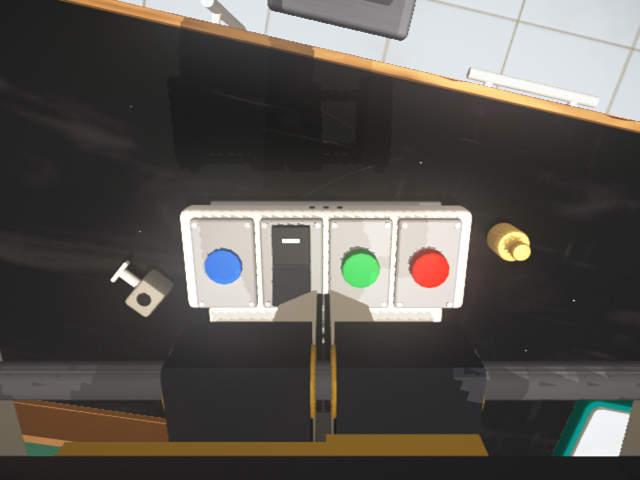

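View pics/cmp.png

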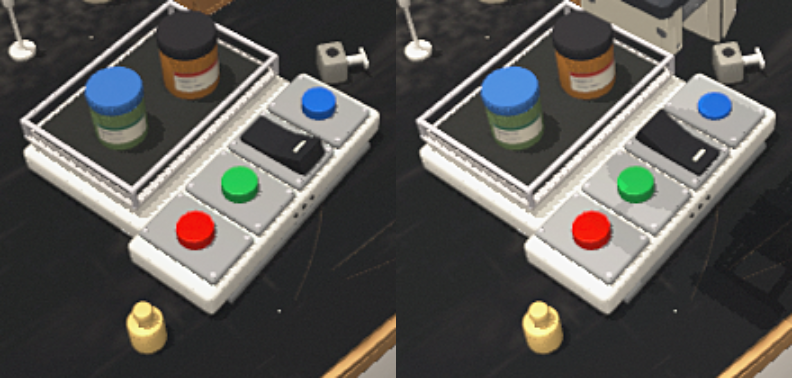

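Green bottomed at the same tip height as blue (47.2 mm) and sprang back to the same depth as red. In the before/after view the rocker has tipped, blue is low, and the jars, weight and clamp are in the same places. Handing in.

```bash
python3 - <<'E'
from rig import *
print(workorder.close_job(),read_clock(),read_contact_force())
E
```

```text
the job is handed in; nothing more can be done
the job is handed in; nothing more can be done
```

I pressed the three controls in the order asked with closed fingertips, and handed the job in about 20 s into the 38 s limit, with the gripper clear of the shaker.

| Control | Last check |
|---|---|
| Rocker | Near half level along its length, far half raised at about 0.4 rad: fully on |
| Blue key | Stopped at a tip height of 47.3 mm (fully down is 47). I pressed it a second time, slower and with a higher force limit, and it did not move. It still read about 7 mm below the raised caps at the end. |
| Green button | Stopped at a tip height of 47.2 mm, then sprang back to the height of the red one |
| Red button | Same height throughout, not touched |

In the before/after pictures, the jars, brass weight and clamp are where they started. Forces read after each press were about 7–9 N.

- **Camera disagreement:** the cameras placed the controls up to 8 mm apart in y. I used the wrist view, which lay between the scene and side views, and every press landed properly.
- **Force limit readings:** the 10–18 N limits tripped on each press, although the force read just afterwards was lower. I relied on the repeated stop height and the depth readings instead.
- **After hand-in:** the final clock and force reading was refused, so the last force and position checks are from before it.

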